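# Post the score book into the tasting panel's collection box

## Task

Take the hardback score book out of its wooden stand and post it upright through the narrow slot in the steel plate on top of the collection box. Feel for the slot gently rather than forcing the book against the plate, then push the book right through until it drops inside and the two small spring flaps have closed behind it. Leave the glasses, the tumbler and the water bottle standing where they are.

Things in the scene. Friction and masses are not known exactly. Their poses are not given: they have to be found in the camera images.
- book_centre (a point): Centre of the dark red hardback score book, a rigid slab 10 mm thick (its x), 96 mm wide (y), 110 mm tall (z, up), about 0.11 kg; 55 mm from its lower and upper edges. It starts upright in the stand's groove, its upper 88 mm free, and may lean there by up to 5 degrees. Either cover may face either way in the slot.
- stand: Brown wooden desk stand, fixed, 62 x 130 mm (x, y), 34 mm high; origin at the centre of its underside. A groove 14 mm wide and 22 mm deep runs along its y (groove floor 12 mm above the table); the book stands in it, its width along the groove.
- box: Hollow plywood collection box, fixed, 200 x 220 mm (x, y), top 155 mm above the table, floor 8 mm; origin at the centre of its underside, z up. On the top is a steel letter plate 90 x 150 mm (x, y), 4 mm thick; its small screws bear 40 N: never press harder than that on plate or box, with book or fingers (touch down at 10 mm/s or less).
- box_top (a point): Point over the middle of the box, level with the plate's upper face (159 mm above the table), axes as the box. The plate's slot, 12 mm wide (x) and 101 mm long (y), is square to the box and centred on this point in y; but in x the plate was screwed on by eye, its slot centre anywhere up to 8 mm either side of this point. That is not measured: look or feel for it. It does not shift in use.
- flap_l (a joint): Spring flap under the slot's +y part. 0 rad: shut, level, met by a book edge 4 mm below the plate's upper face; about 1.2: hanging, book in the slot. Hinged under the plate 4 mm beyond the slot's -x edge, 15 mm long, it presses the book to a lip at +x. Both flaps resist entry with 4 to 12 N and hold a book let go, until its upper edge is about 20 mm below the plate's upper face (23 to be sure); then it falls.
- flap_r (a joint): The like spring flap under the slot's -y part, same values. Between the two flaps, at the middle of the slot, is a thumb notch through the plate, 48 mm (x) by 44 mm (y), centred on the slot, through which closed fingertips can follow the upper edge of the book down into the box.
- glass_a: Stemmed tasting glass, 155 mm tall, 65 mm across, upright; origin at the centre of its foot. Bystander.
- glass_b: A second tasting glass of the same shape. Bystander.
- water: Glass water bottle, 235 mm tall, 74 mm across, upright; origin at the centre of its base. Bystander.
- tumbler: Straight glass tumbler, 95 mm tall, 72 mm across; origin at the centre of its base. Bystander.

How it is judged (in metres and radians):
On the way:
1. the book stands upright in the slot of the plate, its lower edge at least 15 mm below the plate's upper face (z of book_centre in the frame of box between 0.1 and 0.199 m and x of book_centre in the frame of box between -0.02 and 0.02 m and y of book_centre in the frame of box between -0.02 and 0.02 m and angle between book_centre's own z axis and vertical below 0.25 rad), for 0.2 s.
At the end, for the whole second after the job is handed in: The book lies inside the collection box (its centre less than 85 mm above the table, between the box's walls), at rest (under 30 mm/s), both spring flaps shut (within 0.12 rad), and the glasses, tumbler and bottle standing upright (z of book_centre in the frame of box below 0.085 m and x of book_centre in the frame of box between -0.095 and 0.095 m and y of book_centre in the frame of box between -0.105 and 0.105 m and height (world z) of book_centre above 0 m and value of joint each of flap_l, flap_r below 0.12 rad and linear speed of book below 0.03 m/s and angle between each of glass_a, glass_b, water, tumbler's own z axis and vertical below 0.15 rad); the robot touches nothing.
It fails at once if the book is pressed against the box or its plate with more than 40 N while it is being posted (contact force between book and box above 40 N and z of book_centre in the frame of box above 0.08 m).
It fails at once if the gripper or arm presses on the box or its plate with more than 40 N (contact force between any of the fingers, the arm and box above 40 N).
It fails at once if a glass, the tumbler or the bottle is moved more than 30 mm or tipped over (distance of any of glass_a, glass_b, water, tumbler from where it was at the start of the episode above 0.03 m or angle between any of glass_a, glass_b, water, tumbler's own z axis and vertical above 0.4 rad).
It also fails if it takes over 70 s, if anything falls off the work surface, if the arm or the gripper's body presses on something with over 40 N, if the wrist force passes 120 N, or if a joint passes its speed limit or range.

## Robot

A 6-joint arm with a two-finger parallel gripper is mounted at the origin on the work surface. World frame = base frame: x ahead of the robot, y to its left, z up, the work surface at z = 0. Lengths are in m, angles in degrees, forces in N, time in s.
With the tool pointing down it reaches from about 0.3 to 0.75 m from the base axis. Payload 8.5 kg.
Tool frame: the origin (TCP) lies midway between the tips of the shut fingers; the grasp point (between the pads) lies behind it (grasp_offset is the z of the grasp point in the tool frame, in m); z points along the fingers, y is the direction in which the jaws open and shut (so a half turn about z gives the same grasp; the last joint's range is limited). The gripper opens to 85 mm and grips with 20 to 120 N. Pads are 22 mm wide; open, the fingers measure 114 mm over their backs; the gripper's body (76 mm by 85 mm) begins 54 mm behind the grasp point. The pads swing forward as they close: fully open they stand 13 mm farther back than shut.
Start: joints at [-84.471, 21.807, 74.336, -0, 83.858, -12.336], TCP at [0.169, -0.523, 0.231] pointing down, gripper open.
Joint ranges: [-178.18, 178.18], [-50.72, 133.34], [12.68, 142.11], [-81.47, 261.47], [9.98, 163.14], [-165.26, 165.26]. Speed limits (degrees/s): [136.94, 136.94, 180, 180, 180, 180].

## Interface

Orientations are given as a 3x3 rotation matrix whose columns are the frame's x, y, z axes.
In Python, from rig import * gives the robot as it stands.
- The arm moves only by the shell command python3 -m pendant 'ROWS' [FORCE]. ROWS is JSON, one flat list of numbers, 7 for each row, row after row: the finger opening in mm, from 0 to 85.4, then the shift along the tool's x, y, z in units of 50 mm (1.0 is 50 mm), then the turn, a rotation vector about the tool's x, y, z in units of 8 degrees (1.0 is 8 degrees). In form: [hand, dx, dy, dz, wx, wy, wz, hand, dx, dy, dz, wx, wy, wz, ...]. A call has 1 to 12 rows; each row shifts and turns the commanded pose from where the row before left it, along the tool's axes as they then stand; what a row does not reach is not made up. A row lasts 1/10 s, in which the tool goes at most 50 mm and 8.59 degrees, less where a joint would pass 70% of its speed; a pose out of reach is approached as far as the arm can. A call is refused whole if a number of a shift passes 1 or a number of a turn 1, either way. A call with a gripper value outside its range is refused whole. The fingers move at their own pace and stop on an object; FORCE is the grip in N (left out, the last holds). Time passes only in rows, so rows that do not move let the fingers close. It gives the time, the measured TCP pose, the force and the opening at its end, in the units of the state.
- observe(): the state, without advancing time (a new reading comes with each control period).
- get_image(name): name is "scene" or "side" or "wrist"; returns a dict with "frame" (400x640x3 uint8, red, green, blue), "depth" (400x640 float32, m along the optical axis (not along the pixel's ray), 0 where there is no reading), "K" (3x3 intrinsics, pixels), "rvec" (rotation vector, rad) and "tvec" (3), from world to camera coordinates, as OpenCV has them. Camera axes: x right, y down, z forward; pixel columns grow to the right and rows downward; lengths in m; the calibration is good to about 2 mm. A picture is of the moment at which its call begins.
- close_job(): hands the job in, once; it reports no verdict.
The state is a dict: "time_s": time; "q": joint angles; "qvel": joint speeds; "joint_efforts": joint torques, N m; "position": TCP position; "tool_rot": TCP orientation; "ft_force": force on the tool from outside, world axes, zero at the start; "wrist_torque": the same for the moment, N m; "grip_width": finger opening in m.
Only numpy, scipy, OpenCV 4.12 (cv2) and the standard library are available. Lean on these libraries where they do the work, as an engineer would, in place of code of your own. Each camera call takes 0.05 s, during which the arm holds its last target.

## Working session

There is one attempt and no reset: what is moved stays moved. The work goes in short steps, Python scripts to look and compute and a shell command to move; the robot and the scene stay as the last step left them, time stands still between calls to the robot, and variables do not carry over. Pictures are saved under pics/ and viewed, and the job is handed in when it is done.

```bash
ls; mkdir -p pics
python3 - <<'E'
from rig import *
import cv2
s=observe(); print(s)
for n in ["scene","side","wrist"]:
    im=get_image(n); cv2.imwrite(f"pics/{n}0.png",im["frame"][:,:,::-1]); print(n,im["K"].tolist(),im["rvec"],im["tvec"])
E
```

```text
pics
{'time_s': 0.0, 'q': array([-8.44715488e+01,  2.18397655e+01,  7.43867820e+01,  2.32546426e-04,
        8.38588411e+01, -1.23349870e+01]), 'qvel': array([ 0.07119784,  0.05971789,  0.00345867, -0.02392168, -0.11075348,
       -0.04956638]), 'joint_efforts': array([-4.26469023e-04, -4.48461735e+01, -2.31273830e+01, -2.38226348e-04,
        4.82886462e-03, -6.07483344e-06]), 'position': array([ 0.16868745, -0.52316532,  0.23071133]), 'tool_rot': array([[ 9.51790499e-01,  3.06748802e-01, -1.39559863e-04],
       [ 3.06748664e-01, -9.51789397e-01,  1.48376661e-03],
       [ 3.22312031e-04, -1.45504476e-03, -9.99998889e-01]]), 'ft_force': array([-0.35418124,  0.49247629, -0.34363881]), 'wrist_torque': array([ 0.01795183, -0.0193587 , -0.00396672]), 'grip_width': 0.08596102386711958}
scene [[452.7106852006909, 0.0, 316.95119420546035], [0.0, 452.7106852006909, 199.73801100454654], [0.0, 0.0, 1.0]] [ 2.09603386  1.25633057 -0.494337  ] [-0.27434822 -0.32810533  1.77178192]
side [[406.18410768594555, 0.0, 313.3450509883346], [0.0, 406.18410768594555, 202.85946538331322], [0.0, 0.0, 1.0]] [ 0.98687518 -2.45016373  1.04098658] [0.42612727 0.38176894 1.01968549]
wrist [[316.88602549174243, 0.0, 314.68294334345165], [0.0, 316.88602549174243, 204.19695580463872], [0.0, 0.0, 1.0]] [-2.34435891  1.70884004  0.24540697] [-0.54926085 -0.0354296   0.37869944]
```

View pics/scene0.png

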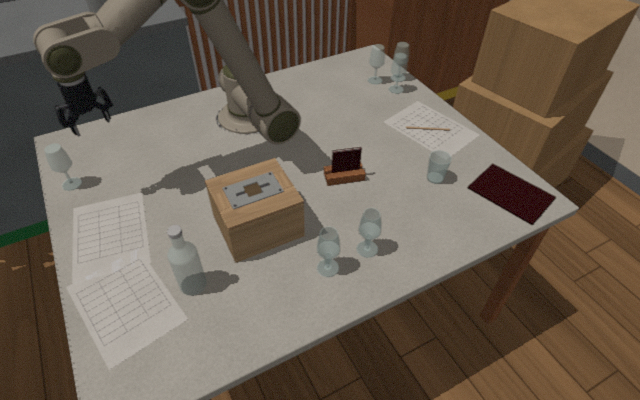

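View pics/side0.png

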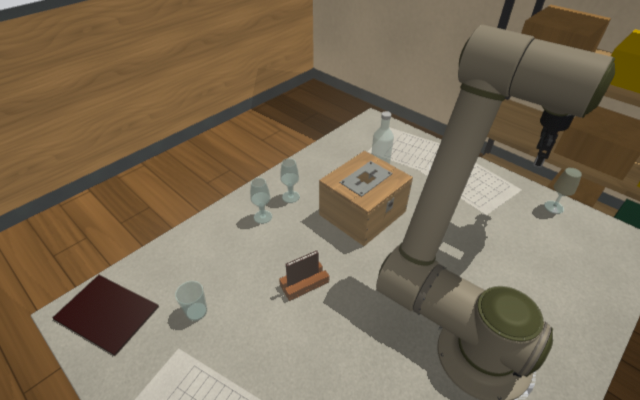

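View pics/wrist0.png

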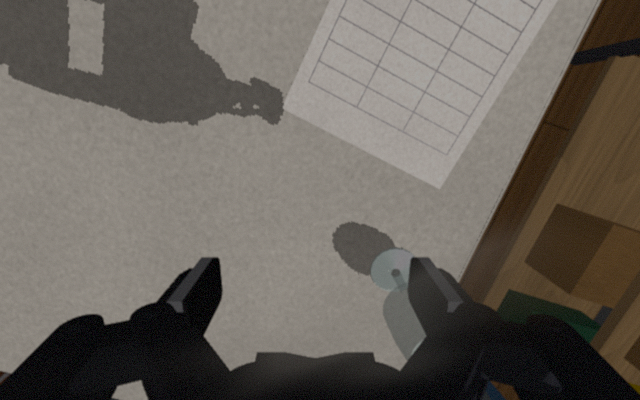

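The scene view shows the book in its stand at (346,165), the box with its plate at (255,190) and the slot running along its long side, glasses at (329,250), (370,232) and the bottle at (185,260). The side view shows the book at (303,272) and the plate at (367,178).

```bash
cat > h.py <<'E'
from rig import *
import cv2, numpy as np
def cam(im):
    R=cv2.Rodrigues(np.array(im["rvec"]))[0]; t=np.array(im["tvec"]).reshape(3); return np.array(im["K"]),R,t
def ray(im,u,v):
    K,R,t=cam(im); d=R.T@(np.linalg.inv(K)@np.array([u,v,1.])); c=-R.T@t; return c,d
def onz(im,u,v,z):
    c,d=ray(im,u,v); return c+d*(z-c[2])/d[2]
def pts(im):
    K,R,t=cam(im); D=im["depth"]; v,u=np.indices(D.shape)
    P=np.stack([(u-K[0,2])/K[0,0]*D,(v-K[1,2])/K[1,1]*D,D],-1)
    return (P-t)@R
def proj(im,P):
    K,R,t=cam(im); q=(R@np.array(P).T).T+t; q=q@K.T; return q[:,:2]/q[:,2:]
def two(a,ua,b,ub):
    A=[];y=[]
    c1,d1=ray(a,*ua); c2,d2=ray(b,*ub)
    M=np.stack([d1,-d2],1); s=np.linalg.lstsq(M,c2-c1,rcond=None)[0]
    p,q=c1+s[0]*d1,c2+s[1]*d2; return (p+q)/2,np.linalg.norm(p-q)
E
python3 - <<'E'
from h import *
for n,boxr,bookr in [("scene",(150,255,200,310),(135,190,315,380)),("side",(140,240,310,420),(240,305,270,340))]:
    im=get_image(n); f=im["frame"]
    for k,r in (("box",boxr),("book",bookr)):
        c=f[r[0]:r[1],r[2]:r[3],::-1]; cv2.imwrite(f"pics/{n}_{k}.png",cv2.resize(c,None,fx=6,fy=6,interpolation=cv2.INTER_NEAREST))
    P=pts(im)
    if n=="scene":
        for u,v in [(255,180),(240,185),(275,190),(346,152),(346,160),(344,180),(329,262),(370,240),(437,170),(185,270),(400,150)]: print(n,u,v,P[v,u].round(3))
    else:
        for u,v in [(367,170),(350,180),(303,260),(303,270),(305,290),(261,200),(290,180),(193,300),(383,140)]: print(n,u,v,P[v,u].round(3))
E
```

```text
scene 255 180 [ 0.507 -0.163  0.159]
scene 240 185 [ 0.506 -0.209  0.159]
scene 275 190 [ 0.573 -0.13   0.162]
scene 346 152 [0.481 0.158 0.116]
scene 346 160 [0.483 0.159 0.083]
scene 344 180 [0.503 0.143 0.017]
scene 329 262 [ 0.781 -0.07   0.036]
scene 370 240 [0.778 0.064 0.051]
scene 437 170 [0.649 0.403 0.069]
scene 185 270 [ 0.683 -0.431  0.118]
scene 400 150 [0.452 0.408 0.003]
side 367 170 [ 0.558 -0.213  0.158]
side 350 180 [ 0.565 -0.136  0.16 ]
side 303 260 [0.472 0.164 0.117]
side 303 270 [0.475 0.162 0.069]
side 305 290 [0.45  0.181 0.018]
side 261 200 [0.747 0.078 0.102]
side 290 180 [ 0.749 -0.051  0.104]
side 193 300 [0.651 0.418 0.017]
side 383 140 [ 0.629 -0.393  0.148]
```

View pics/scene_box.png

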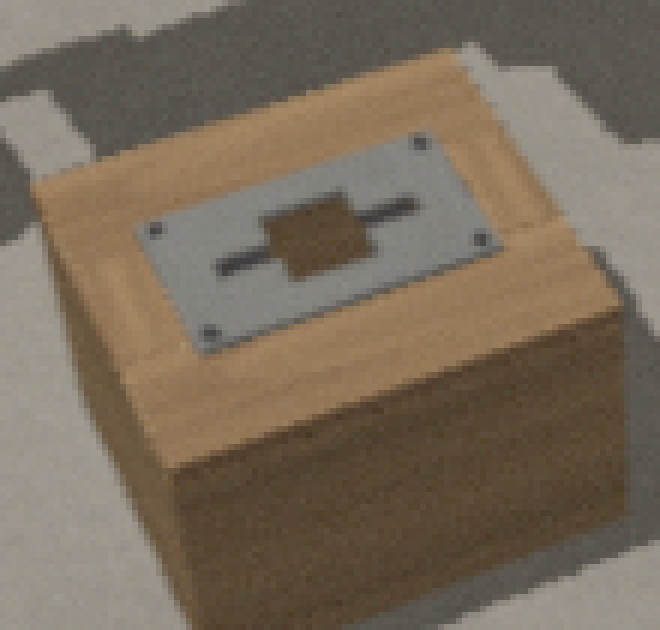

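View pics/side_box.png

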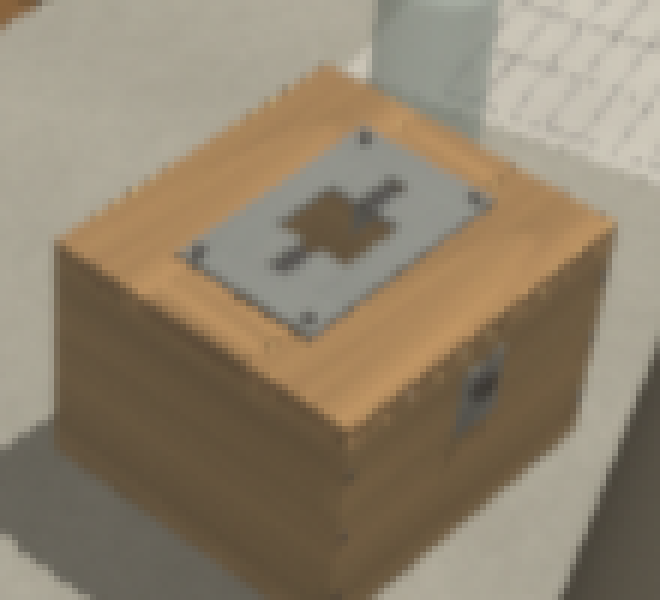

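View pics/scene_book.png

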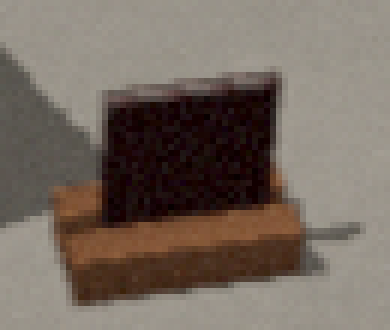

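View pics/side_book.png

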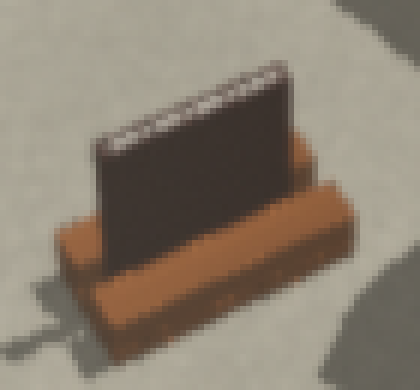

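Run:
```python
from h import *
import rig
print([x for x in dir(rig) if 'off' in x or 'grasp' in x], getattr(rig,'grasp_offset',None))
s=observe(); im=get_image("wrist"); K,R,t=cam(im); c=-R.T@t
T=s["tool_rot"]; print("cam in tool",T.T@(c-s["position"]),"\n",(T.T@R.T).round(3))
a=get_image("scene"); b=get_image("side")
p=onz(a,200+215/6,150+270/6,.159);q=onz(a,200+418/6,150+203/6,.159);print("slot",p,q,(p+q)/2,np.linalg.norm(p-q),np.degrees(np.arctan2(*(q-p)[1::-1])))
p=onz(b,310+275/6,140+265/6,.159);q=onz(b,310+403/6,140+185/6,.159);print("slot",p,q,(p+q)/2,np.linalg.norm(p-q))
# book top ends: scene L(105,93) R(278,80); side L(100,148) R(285,70)
for A,B in (((106,96),(288,72)),((277,80),(103,145))):
    print(two(a,(315+A[0]/6,135+A[1]/6),b,(270+B[0]/6,240+B[1]/6)))
```

```text
['grasp_offset'] -0.0187
cam in tool [ 0.07212262 -0.00059071 -0.14257115] 
 [[-0.001 -0.96  -0.282]
 [ 1.    -0.001  0.001]
 [-0.001 -0.282  0.96 ]]
slot [ 0.53736635 -0.23328193  0.159     ] [ 0.54098874 -0.13241277  0.159     ] [ 0.53917755 -0.18284735  0.159     ] 0.10093418507176591 87.9432916657616
slot [ 0.53918053 -0.13435933  0.159     ] [ 0.53129123 -0.23108503  0.159     ] [ 0.53523588 -0.18272218  0.159     ] 0.09704690857652443
(array([0.46084693, 0.11880396, 0.12060135]), np.float64(0.0025727293264722916))
(array([0.49194572, 0.20578598, 0.12047702]), np.float64(0.0036957162846036114))
```

```bash
python3 -m pendant '[85,0.74,-0.31,-0.12,0,0,0,85,0.74,-0.31,-0.12,0,0,0,85,0.74,-0.31,-0.12,0,0,0,85,0.74,-0.31,-0.12,0,0,0,85,0.74,-0.31,-0.12,0,0,0,85,0.74,-0.31,-0.12,0,0,0,85,0.74,-0.31,-0.12,0,0,0,85,0.74,-0.31,-0.12,0,0,0,85,0.74,-0.31,-0.12,0,0,0,85,0.74,-0.31,-0.12,0,0,0,85,0.74,-0.31,-0.12,0,0,0,85,0.74,-0.31,-0.12,0,0,0]' && python3 -m pendant '[85,0,0,0,0,0,-0.97,85,0,0,0,0,0,-0.97,85,0,0,0,0,0,-0.97,85,0,0,0,0,0,-0.97,85,0,0,0,0,0,-0.97,85,0,0,0,0,0,-0.97,85,0,0,0,0,0,-0.97,85,0,0,0,0,0,-0.97,85,0,0,0,0,0,-0.97,85,0,0,0,0,0,0,85,0,0,0,0,0,0]'
python3 - <<'E'
from h import *
s=observe(); print(s["time_s"],s["position"],s["tool_rot"].round(3).tolist(),s["q"])
im=get_image("wrist"); cv2.imwrite("pics/w1.png",im["frame"][:,:,::-1])
np.savez("w1.npz",**im)
E
```

```text
time_s: 1.6
position: [0.5353, -0.2089, 0.3036]
tool_rot: [[0.952, 0.307, 0.0], [0.307, -0.952, -0.0], [0.0, 0.0, -1.0]]
ft_force: [0.4, -1.0, -0.3]
grip_width: 0.085
time_s: 2.7
position: [0.5342, -0.2102, 0.3033]
tool_rot: [[0.044, 0.999, -0.0], [0.999, -0.044, 0.0], [0.0, -0.0, -1.0]]
ft_force: [0.4, -0.2, -0.4]
grip_width: 0.0849
2.7 [ 0.53422051 -0.21021586  0.30329211] [[0.044, 0.999, -0.0], [0.999, -0.044, 0.0], [0.0, -0.0, -1.0]] [-3.32899679e+01  2.21508759e+01  6.20084180e+01  2.00078222e-04
  9.58480513e+01 -3.07859885e+01]
```

View pics/w1.png

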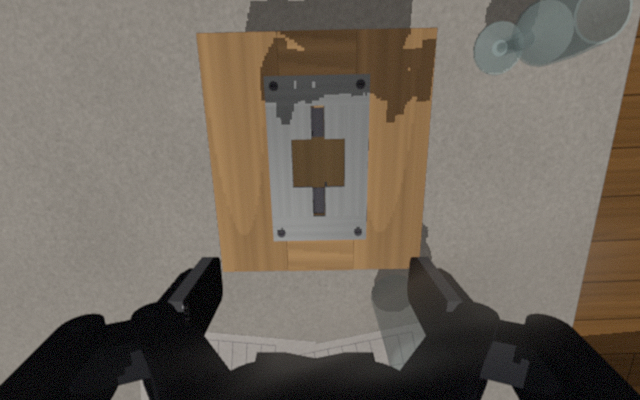

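The wrist view shows the plate at (264–369, 74–241), slot at columns ~313–325, rows 106–216, notch at (292–344, 139–187).

```bash
cat > slot.py <<'E'
from h import *
def edges(prof,lo=None):
    g=np.gradient(prof); return g
def meas(im,rowsets,c0=295,c1=345):
    g=cv2.cvtColor(im["frame"],cv2.COLOR_RGB2GRAY).astype(float)
    for rows in rowsets:
        out=[]
        for r in rows:
            p=cv2.GaussianBlur(g[r:r+1,c0:c1],(3,1),0).ravel(); d=np.diff(p)
            k=np.argmin(p); 
            th=(np.median(p)+p[k])/2
            i=k
            while p[i]<th:i-=1
            l=c0+i+(p[i]-th)/(p[i]-p[i+1])
            i=k
            while p[i]<th:i+=1
            rr=c0+i-(p[i]-th)/(p[i]-p[i-1])
            L=onz(im,l,r,.159);Rr=onz(im,rr,r,.159); out.append([l,rr,L[0],Rr[0],(L[1]+Rr[1])/2])
        o=np.array(out); print(o.mean(0).round(4), "width",(o[:,3]-o[:,2]).mean().round(4),"cx",(o[:,2]+o[:,3]).mean()/2)
E
python3 - <<'E'
from slot import *
im=dict(np.load("w1.npz"))
meas(im,[range(110,134),range(192,212)])
g=cv2.cvtColor(im["frame"],cv2.COLOR_RGB2GRAY)
print(g[96:142,319].tolist()); print(g[184:224,319].tolist()); print(g[200,300:338].tolist()); print(g[120,300:338].tolist())
for n,l,z in (("box",[(197,34),(437,28),(421,268),(222,271)],.155),("plate",[(264,75.5),(369,73.5),(367,239.5),(274,241)],.159),("notch",[(292,139.5),(344,139),(344.5,187),(293,188)],.159)):
    Q=np.array([onz(im,u,v,z) for u,v in l]); print(n,Q.mean(0).round(4),[np.linalg.norm(Q[i]-Q[i-1]).round(4) for i in range(4)],[ (np.degrees(np.arctan2(*(Q[a]-Q[b])[1::-1]))).round(2) for a,b in ((0,3),(1,2),(1,0),(2,3))])
P=pts(im); print(P[150:240:20,280,2],P[160,318])
E
python3 - <<'E'
import cv2
a=cv2.imread("pics/w1.png")[60:250,250:380]; cv2.imwrite("pics/w1c.png",cv2.resize(a,None,fx=3.1,fy=3.1,interpolation=cv2.INTER_NEAREST))
E
```

```text
[ 3.105754e+02  3.238039e+02  5.338000e-01  5.454000e-01 -1.471000e-01] width 0.0116 cx 0.5395962203442255
[ 3.124054e+02  3.248194e+02  5.320000e-01  5.437000e-01 -2.200000e-01] width 0.0117 cx 0.5378596959455966
[76, 89, 107, 114, 117, 126, 128, 129, 128, 127, 120, 101, 68, 62, 63, 61, 64, 61, 65, 65, 63, 64, 66, 64, 59, 60, 63, 64, 65, 63, 65, 62, 60, 63, 61, 63, 64, 64, 63, 64, 68, 69, 72, 72, 76, 75]
[76, 69, 69, 66, 64, 66, 69, 73, 69, 69, 69, 67, 68, 71, 68, 70, 68, 68, 73, 68, 69, 73, 71, 71, 69, 68, 69, 68, 61, 58, 66, 76, 111, 138, 142, 141, 143, 142, 144, 140]
[139, 138, 140, 143, 141, 142, 139, 138, 137, 135, 137, 136, 110, 67, 58, 66, 67, 69, 69, 68, 68, 69, 71, 69, 76, 112, 134, 141, 139, 137, 137, 135, 132, 138, 136, 136, 139, 140]
[130, 131, 129, 132, 129, 125, 125, 124, 125, 126, 116, 82, 62, 61, 61, 65, 66, 66, 65, 59, 63, 62, 64, 66, 96, 123, 132, 128, 130, 129, 126, 125, 125, 127, 128, 130, 129, 129]
box [ 0.54   -0.1841  0.155 ] [np.float64(0.2176), np.float64(0.1978), np.float64(0.2188), np.float64(0.2027)] [np.float64(88.16), np.float64(89.44), np.float64(-1.26), np.float64(-1.59)]
plate [ 0.5393 -0.184   0.159 ] [np.float64(0.1506), np.float64(0.0884), np.float64(0.1506), np.float64(0.0908)] [np.float64(88.58), np.float64(89.49), np.float64(-1.53), np.float64(-1.55)]
notch [ 0.5391 -0.1844  0.159 ] [np.float64(0.0443), np.float64(0.0463), np.float64(0.0438), np.float64(0.0479)] [np.float64(87.5), np.float64(89.56), np.float64(-2.0), np.float64(-1.4)]
[0.15873943 0.16022149 0.15917386 0.15893207 0.15949591] [ 0.53949637 -0.20325686  0.00873891]
```

View pics/w1c.png

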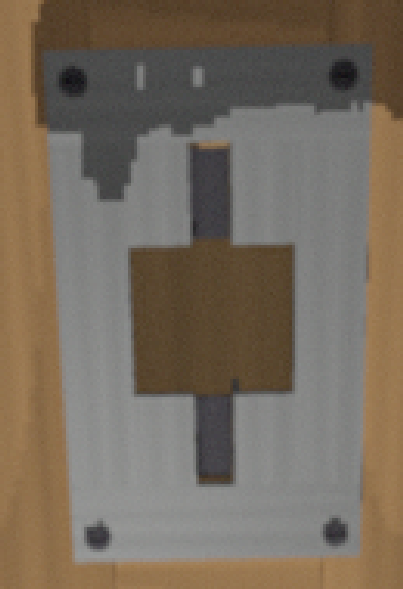

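```bash
python3 -m pendant '[85,0.87,-0.2,0,0,0,0,85,0.87,-0.2,0,0,0,0,85,0.87,-0.2,0,0,0,0,85,0.87,-0.2,0,0,0,0,85,0.87,-0.2,0,0,0,0,85,0.87,-0.2,0,0,0,0,85,0.87,-0.2,0,0,0,0,85,0.87,-0.2,0,0,0,0,85,0,0,0,0,0,0.75,85,0,0,0,0,0,0.75,85,0,0,0,0,0,0.75,85,0,0,0,0,0,0]' && python3 -m pendant '[85,0,0,0,0,0,0,85,0,0,0,0,0,0]'
python3 - <<'E'
from h import *
s=observe(); print(s["time_s"],s["position"],s["tool_rot"].round(3).tolist(),s["q"])
im=get_image("wrist"); cv2.imwrite("pics/w2.png",im["frame"][:,:,::-1])
np.savez("w2.npz",**im)
E
```

```text
time_s: 3.95
position: [0.4682, 0.1408, 0.3034]
tool_rot: [[0.349, 0.937, 0.0], [0.937, -0.349, 0.0], [0.0, 0.0, -1.0]]
ft_force: [0.4, -0.2, 1.0]
grip_width: 0.085
time_s: 4.15
position: [0.4683, 0.1406, 0.3033]
tool_rot: [[0.346, 0.938, -0.0], [0.938, -0.346, 0.0], [0.0, -0.0, -1.0]]
ft_force: [-0.4, 1.0, 0.5]
grip_width: 0.0852
4.15 [0.46826112 0.14061592 0.30332944] [[0.346, 0.938, -0.0], [0.938, -0.346, 0.0], [0.0, -0.0, -1.0]] [2.80841246e+00 1.30088654e+01 7.52973352e+01 8.70777936e-04
 9.16949102e+01 2.30404509e+01]
```

View pics/w2.png

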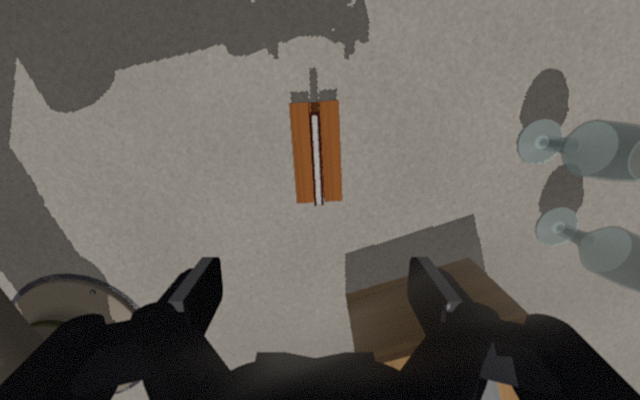

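Run:
```python
from h import *
im=dict(np.load("w2.npz"));g=cv2.cvtColor(im["frame"],cv2.COLOR_RGB2GRAY)
a=im["frame"][90:215,280:360,::-1]; cv2.imwrite("pics/w2c.png",cv2.resize(a,None,fx=4.7,fy=4.7,interpolation=cv2.INTER_NEAREST))
for r in range(100,212,6): print(r,[tuple(x) for x in im["frame"][r,306:328:1,:1].tolist()] and im["frame"][r,306:328,0].tolist())
P=pts(im)
for r in range(110,210,8): print(r,P[r,316:322,2].round(3), P[r,298:304,2].round(3)[:2])
```

```text
100 [84, 83, 82, 87, 88, 90, 85, 90, 90, 83, 79, 78, 81, 78, 83, 86, 86, 87, 91, 89, 96, 99]
106 [131, 121, 102, 108, 90, 72, 65, 74, 70, 76, 73, 72, 81, 83, 113, 119, 124, 130, 131, 130, 125, 124]
112 [133, 126, 99, 92, 82, 57, 55, 53, 51, 52, 51, 52, 52, 65, 113, 122, 125, 129, 129, 129, 128, 125]
118 [130, 133, 127, 84, 47, 82, 145, 160, 160, 163, 154, 107, 53, 63, 101, 119, 122, 126, 131, 129, 127, 123]
124 [130, 133, 129, 80, 45, 59, 116, 157, 167, 167, 164, 116, 60, 46, 75, 114, 121, 125, 130, 131, 128, 126]
130 [129, 131, 127, 101, 59, 55, 101, 153, 166, 166, 164, 125, 74, 48, 77, 111, 122, 125, 128, 128, 129, 127]
136 [132, 130, 133, 123, 80, 48, 92, 155, 169, 168, 165, 145, 93, 52, 62, 105, 120, 122, 126, 131, 128, 128]
142 [132, 131, 129, 127, 87, 52, 54, 112, 155, 165, 168, 161, 114, 63, 57, 85, 120, 125, 121, 122, 125, 128]
148 [132, 132, 130, 131, 119, 75, 53, 93, 150, 164, 164, 159, 115, 65, 47, 74, 116, 126, 122, 122, 121, 124]
154 [133, 132, 130, 130, 125, 79, 50, 91, 157, 169, 169, 168, 144, 91, 58, 92, 109, 122, 122, 120, 119, 127]
160 [133, 134, 131, 130, 128, 96, 
[... 991 characters left out ...]
4 0.035] [0.034 0.033]
118 [0.12  0.122 0.122 0.011 0.035 0.033] [0.036 0.033]
126 [0.119 0.123 0.123 0.122 0.028 0.033] [0.035 0.033]
134 [0.119 0.12  0.123 0.122 0.011 0.032] [0.034 0.034]
142 [0.12  0.12  0.123 0.122 0.123 0.033] [0.035 0.034]
150 [0.12  0.121 0.119 0.122 0.12  0.011] [0.033 0.034]
158 [0.12  0.119 0.12  0.122 0.122 0.012] [0.034 0.034]
166 [0.12  0.12  0.12  0.122 0.122 0.121] [0.034 0.035]
174 [0.12  0.12  0.121 0.121 0.123 0.122] [0.033 0.033]
182 [0.121 0.12  0.121 0.121 0.122 0.123] [0.035 0.034]
190 [0.121 0.12  0.12  0.12  0.113 0.123] [0.034 0.034]
198 [0.12  0.12  0.12  0.12  0.12  0.123] [0.034 0.034]
206 [ 0.    -0.     0.001  0.001 -0.    -0.001] [0.001 0.001]
```

View pics/w2c.png

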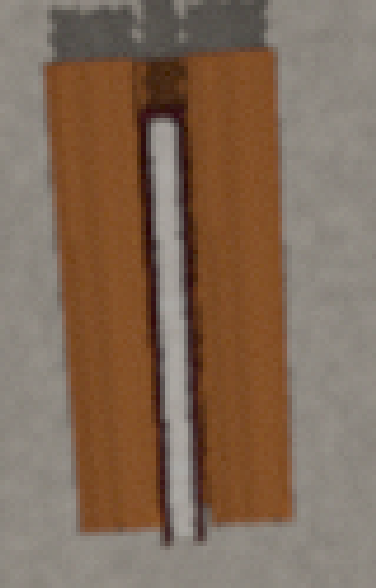

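Run:
```python
from h import *
im=dict(np.load("w2.npz"))
Q=np.array([onz(im,u,v,.034) for u,v in [(290,103.5),(338.3,100.5),(342.2,201),(297,203)]])
print("stand",Q.mean(0).round(4),[np.linalg.norm(Q[i]-Q[i-1]).round(4) for i in range(4)])
sd=(Q[0]+Q[1]-Q[2]-Q[3])/2; print("stand dir",np.degrees(np.arctan2(sd[1],sd[0])))
f=im["frame"][:,:,0].astype(float); L=[]
for r in range(118,203,2):
    p=f[r,306:328]; k=4+np.argmax(p[4:18]); 
    # page centroid above 100
    i=k
    while p[i]>105:i-=1
    l=306+i+(105-p[i])/(p[i+1]-p[i]); i=k
    while p[i]>105:i+=1
    rr=306+i-(105-p[i])/(p[i-1]-p[i]); L.append([r,l,rr])
L=np.array(L)
W=np.array([onz(im,(l+rr)/2,r,.1215) for r,l,rr in L]); 
wd=np.mean([np.linalg.norm(onz(im,l,r,.1215)-onz(im,rr,r,.1215)) for r,l,rr in L]); print("page w",wd)
c=W.mean(0); u,s,vt=np.linalg.svd(W-c); d=vt[0]*np.sign(vt[0][1]); print("book dir",np.degrees(np.arctan2(d[1],d[0])))
e0=onz(im,314,113.5,.1215); e1=onz(im,318.7,206,.1215); B=(e0+e1)/2; print("book ends",e0,e1,"ctr",B,np.linalg.norm(e0-e1))
n=np.array([d[1],-d[0],0]); print("normal (tool y~)",n, "offset book top from stand along n",(B-Q.mean(0))@n, "along d",(B-Q.mean(0))@d)
s=observe(); T=s["tool_rot"]; print("to go tool", T.T@(B-s["position"]))
```

```text
stand [0.4778 0.1569 0.034 ] [np.float64(0.1285), np.float64(0.0599), np.float64(0.1293), np.float64(0.0612)]
stand dir 72.97679016936415
page w 0.005514650815059117
book dir 72.74528774253378
book ends [0.49209534 0.20632171 0.1215    ] [0.46380996 0.11543135 0.1215    ] ctr [0.47795265 0.16087653 0.1215    ] 0.09518990874820994
normal (tool y~) [ 0.95499555 -0.29662012  0.        ] offset book top from stand along n -0.000995881751725099 along d 0.0038752833844715056
to go tool [0.02235958 0.00206356 0.18182458]
```

Book top at z≈0.121 (expected 0.122), centre (0.478,0.161), direction ≈73°, length 95 mm, all consistent. Descend and grasp 28 mm below the upper edge.

```bash
python3 -m pendant '[85,0.45,0.04,0,0,0,0,85,0,0,0,0,0,-0.39,85,0,0,0.6,0,0,0,85,0,0,0.6,0,0,0,85,0,0,0.6,0,0,0,85,0,0,0.6,0,0,0,85,0,0,0.6,0,0,0,85,0,0,0.6,0,0,0,85,0,0,0.4,0,0,0,85,0,0,0.2,0,0,0,85,0,0,0,0,0,0]' 60
python3 - <<'E'
from h import *
im=get_image("wrist"); cv2.imwrite("pics/w3.png",im["frame"][:,:,::-1])
im=get_image("side"); cv2.imwrite("pics/s3.png",cv2.resize(im["frame"][200:320,220:400,::-1],None,fx=4,fy=4))
E
```

```text
time_s: 5.3
position: [0.4776, 0.161, 0.0926]
tool_rot: [[0.295, 0.955, -0.002], [0.955, -0.295, -0.0], [-0.001, -0.002, -1.0]]
ft_force: [0.5, -0.6, 0.2]
grip_width: 0.085
```

View pics/w3.png

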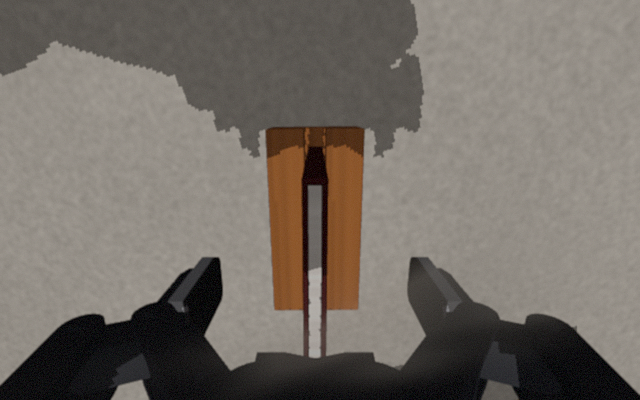

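View pics/s3.png

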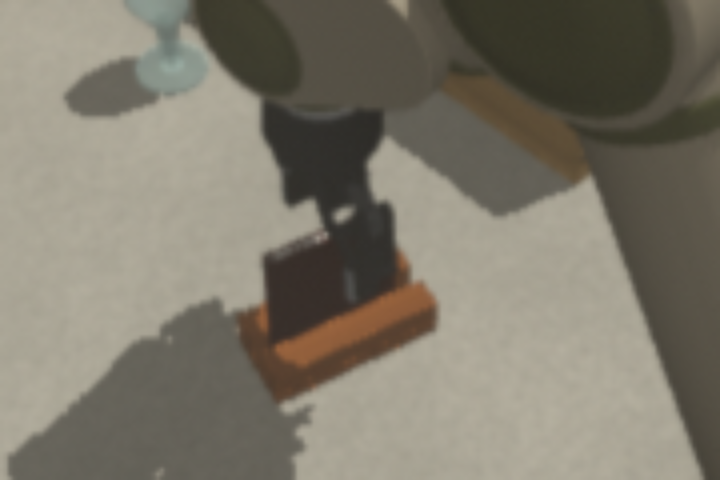

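The book (columns 303–328) is centred between the open fingers (midpoint 315), so close.

```bash
python3 -m pendant '[6,0,0,0,0,0,0,6,0,0,0,0,0,0,6,0,0,0,0,0,0,6,0,0,0,0,0,0,6,0,0,0,0,0,0,6,0,0,0,0,0,0,6,0,0,0,0,0,0,6,0,0,0,0,0,0,6,0,0,0,0,0,0,6,0,0,0,0,0,0]' 60; python3 -m pendant '[6,0,0,-0.1,0,0,0,6,0,0,-0.3,0,0,0,6,0,0,-0.5,0,0,0,6,0,0,-0.6,0,0,0,6,0,0,-0.6,0,0,0,6,0,0,-0.6,0,0,0,6,0,0,-0.6,0,0,0,6,0,0,-0.6,0,0,0,6,0,0,-0.2,0,0,0,6,0,0,0,0,0,0,6,0,0,0,0,0,0]'
python3 - <<'E'
from h import *
im=get_image("wrist"); cv2.imwrite("pics/w4.png",im["frame"][:,:,::-1])
im=get_image("scene"); cv2.imwrite("pics/s4.png",im["frame"][:,:,::-1])
print(observe()["joint_efforts"].round(1))
E
```

```text
time_s: 6.4
position: [0.4781, 0.1612, 0.0936]
tool_rot: [[0.295, 0.955, 0.001], [0.955, -0.295, 0.0], [0.0, 0.001, -1.0]]
ft_force: [0.1, 0.2, 5.3]
grip_width: 0.0089
time_s: 7.5
position: [0.4774, 0.1611, 0.2967]
tool_rot: [[0.295, 0.955, -0.003], [0.955, -0.295, -0.0], [-0.001, -0.003, -1.0]]
ft_force: [-0.2, -0.7, -1.7]
grip_width: 0.009
[  0.  -40.2 -24.8   0.    0.    0. ]
```

View pics/w4.png

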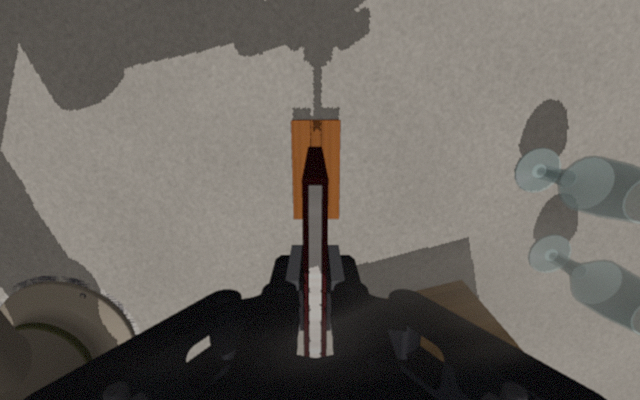

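View pics/s4.png

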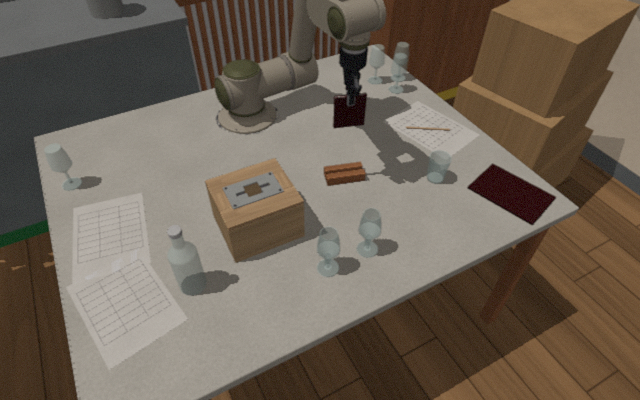

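```bash
cat > held.py <<'E'
from h import *
def held(im,show=None):
    s=observe(); T=s["tool_rot"]; p=s["position"]
    f=im["frame"].astype(int); 
    hsv=cv2.cvtColor(im["frame"],cv2.COLOR_RGB2HSV)
    K,R,t=cam(im); c=-R.T@t
    # project predicted corners of end face
    for z,n in ((-.028,"top"),(.082,"bot")):
        P=np.array([p+T@np.array([.048,y,z]) for y in (-.005,.005)]); print(n,proj(im,P).round(1).tolist())
E
python3 - <<'E'
from held import *
im=get_image("wrist"); held(im); np.savez("w4.npz",**im)
a=im["frame"][135:205,280:350,::-1]; cv2.imwrite("pics/w4c.png",cv2.resize(a,None,fx=8,fy=8,interpolation=cv2.INTER_NEAREST))
for r in (148,150,152,155,160,165,170,175,180,183,186): print(r,im["frame"][r,298:334,0].tolist())
E
```

```text
top [[300.8, 179.8], [328.0, 179.8]]
bot [[307.4, 147.0], [321.7, 147.0]]
148 [132, 131, 131, 135, 135, 138, 137, 137, 135, 109, 56, 25, 18, 17, 16, 6, 18, 16, 9, 9, 17, 16, 12, 54, 104, 128, 134, 136, 135, 132, 127, 133, 130, 134, 136, 139]
150 [132, 131, 130, 132, 137, 140, 137, 138, 133, 91, 37, 11, 22, 23, 14, 17, 20, 13, 28, 26, 18, 12, 13, 28, 75, 115, 133, 133, 133, 135, 131, 130, 130, 135, 137, 140]
152 [130, 131, 131, 135, 137, 141, 140, 138, 120, 70, 25, 17, 14, 23, 15, 22, 15, 29, 13, 20, 19, 11, 18, 10, 55, 108, 131, 138, 138, 133, 134, 132, 130, 134, 136, 140]
155 [131, 130, 130, 133, 137, 139, 142, 138, 86, 40, 15, 24, 27, 17, 17, 21, 17, 18, 16, 17, 20, 17, 20, 11, 28, 80, 126, 136, 137, 133, 129, 129, 130, 133, 136, 141]
160 [130, 131, 131, 134, 134, 138, 138, 92, 39, 22, 18, 15, 16, 23, 24, 12, 20, 21, 17, 21, 18, 29, 13, 6, 19, 30, 76, 122, 134, 132, 132, 130, 131, 137, 135, 140]
165 [134, 130, 127, 134, 139, 136, 97, 45, 7, 12, 18, 25, 15, 23, 20, 32, 9, 20, 30, 21, 18, 9, 19, 23, 22, 16, 28, 81, 125, 133, 131, 131, 133, 137, 136, 142]
170 [132, 130, 130, 135, 135, 92, 42, 22, 27, 18, 20, 18, 31, 21, 27, 21, 28, 20, 20, 22, 23, 19, 19, 8, 29, 18, 16, 29, 78, 125, 134, 131, 131, 131, 136, 137]
175 [132, 133, 130, 130, 91, 44, 26, 21, 16, 12, 25, 15, 29, 23, 19, 18, 26, 21, 25, 24, 19, 24, 23, 22, 25, 8, 16, 17, 28, 75, 121, 130, 132, 136, 138, 140]
180 [134, 132, 128, 99, 57, 29, 27, 22, 32, 24, 30, 30, 33, 30, 24, 29, 29, 30, 28, 25, 35, 34, 34, 36, 30, 28, 28, 22, 28, 39, 82, 122, 132, 135, 136, 139]
183 [132, 134, 130, 100, 52, 28, 22, 27, 29, 27, 25, 25, 30, 22, 26, 24, 27, 25, 29, 26, 26, 28, 24, 23, 31, 23, 30, 27, 22, 37, 86, 119, 129, 132, 141, 136]
186 [133, 133, 131, 114, 67, 28, 24, 31, 20, 31, 58, 89, 99, 100, 100, 100, 100, 102, 103, 98, 99, 98, 97, 85, 51, 24, 21, 25, 24, 50, 105, 124, 132, 135, 138, 139]
```

View pics/w4c.png

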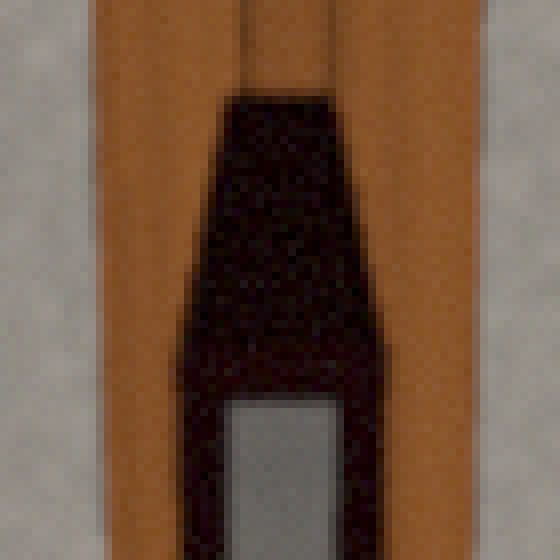

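Held centrally and plumb (bottom edge seen at 307.6–321.4, row 147; the tool model predicts 307.4–321.7, row 147). Carry it over the slot (0.5387,-0.184, dir 88.6°).

```bash
python3 -m pendant '[6,-0.62,0.32,0,0,0,0,6,-0.62,0.32,0,0,0,0,6,-0.62,0.32,0,0,0,0,6,-0.62,0.32,0,0,0,0,6,-0.62,0.32,0,0,0,0,6,-0.62,0.32,0,0,0,0,6,-0.62,0.32,0,0,0,0,6,-0.62,0.32,0,0,0,0,6,-0.62,0.32,0,0,0,0,6,-0.62,0.32,0,0,0,0,6,0,0,0,0,0,-0.99,6,0,0,0,0,0,-0.99]' ; python3 -m pendant '[6,0,0,0.3,0,0,0,6,0,0,0.3,0,0,0,6,0,0,0,0,0,0,6,0,0,0,0,0,0]'
python3 - <<'E'
from held import *
s=observe(); print(s["position"],s["tool_rot"].round(4).tolist())
im=get_image("wrist"); held(im); np.savez("w5.npz",**im); cv2.imwrite("pics/w5.png",im["frame"][:,:,::-1])
T=s["tool_rot"];print("err tool", T.T@(np.array([.5387,-.184,.159])-s["position"]), "ang",np.degrees(np.arctan2(T[1,0],T[0,0])))
im=get_image("side"); cv2.imwrite("pics/s5.png",cv2.resize(im["frame"][100:250,290:440,::-1],None,fx=4,fy=4,interpolation=cv2.INTER_CUBIC))
E
```

```text
time_s: 8.85
position: [0.5391, -0.1834, 0.2968]
tool_rot: [[0.02, 1.0, -0.002], [1.0, -0.02, 0.001], [0.001, -0.002, -1.0]]
ft_force: [-0.4, 0.4, -0.4]
grip_width: 0.0093
time_s: 9.25
position: [0.5393, -0.1823, 0.2681]
tool_rot: [[0.023, 1.0, -0.001], [1.0, -0.023, 0.0], [0.0, -0.001, -1.0]]
ft_force: [-0.6, -0.6, -1.1]
grip_width: 0.0091
[ 0.53925951 -0.18231285  0.26811573] [[0.0234, 0.9997, -0.0008], [0.9997, -0.0234, 0.0005], [0.0004, -0.0009, -1.0]]
top [[300.4, 180.0], [327.7, 180.0]]
bot [[307.4, 147.2], [321.7, 147.2]]
err tool [-0.00174823 -0.00042675  0.10911537] ang 88.66125710118732
```

View pics/w5.png

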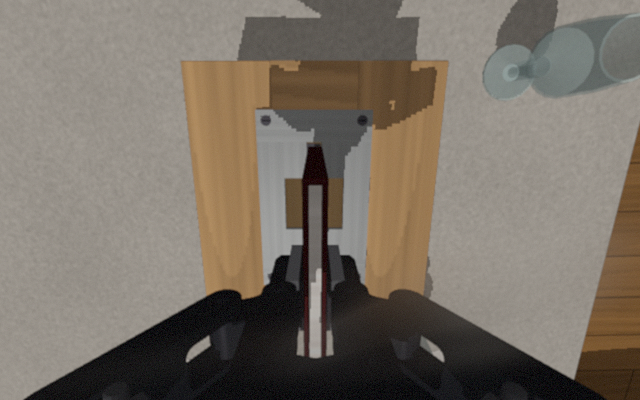

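View pics/s5.png

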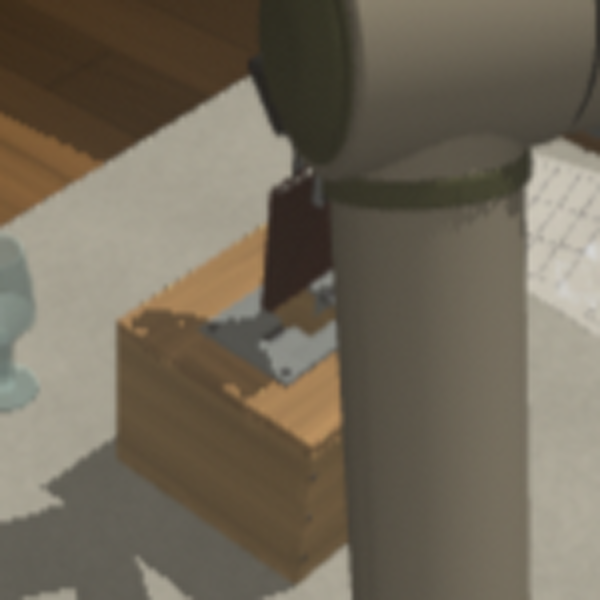

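Run:
```python
from held import *
im=dict(np.load("w5.npz"))
a=im["frame"][100:260,250:385,::-1]; cv2.imwrite("pics/w5c.png",cv2.resize(a,None,fx=3.7,fy=3.7,interpolation=cv2.INTER_NEAREST))
g=im["frame"].astype(int)
for r in (190,205,220): print(r,g[r,280:292].tolist(),g[r,336:348].tolist())
for r in (141,143,145): print(r,g[r,300:332,0].tolist())
ps=[observe()["position"].round(4)]
for i in range(3): get_image("side"); ps.append(observe()["position"].round(4))
print(ps)
```

```text
190 [[150, 150, 149], [149, 151, 148], [152, 150, 150], [150, 151, 150], [132, 134, 134], [103, 96, 88], [90, 70, 52], [93, 73, 45], [96, 76, 49], [97, 78, 52], [95, 77, 52], [96, 76, 52]] [[101, 82, 59], [100, 79, 57], [97, 74, 49], [96, 77, 50], [95, 76, 51], [94, 72, 47], [91, 76, 59], [107, 106, 101], [137, 138, 136], [143, 144, 144], [145, 146, 144], [146, 147, 145]]
205 [[151, 151, 150], [153, 152, 151], [152, 153, 153], [155, 158, 155], [151, 152, 151], [119, 116, 112], [97, 81, 66], [92, 72, 45], [96, 72, 47], [96, 77, 50], [96, 78, 52], [93, 75, 50]] [[96, 75, 48], [98, 78, 50], [96, 76, 50], [96, 76, 52], [98, 78, 52], [90, 73, 49], [99, 87, 76], [137, 136, 135], [149, 150, 149], [148, 149, 147], [148, 149, 146], [146, 147, 145]]
220 [[153, 154, 154], [157, 155, 155], [156, 157, 155], [159, 160, 158], [157, 158, 155], [128, 129, 128], [102, 90, 78], [92, 71, 47], [97, 78, 51], [93, 75, 51], [96, 77, 49], [96, 78, 51]] [[98, 78, 49], [98, 78, 51], [95, 76, 52], [95, 75, 49], [92, 72, 45], [92, 73, 49], [104, 99, 93], [140, 141, 141], [149, 152, 149], [152, 152, 150], [149, 150, 149], [149, 148, 149]]
141 [143, 146, 145, 143, 142, 142, 136, 138, 139, 138, 136, 142, 132, 102, 88, 84, 84, 87, 84, 89, 83, 78, 81, 82, 81, 77, 81, 79, 83, 80, 81, 83]
143 [141, 140, 139, 142, 142, 138, 113, 90, 82, 83, 85, 87, 87, 84, 78, 74, 72, 71, 71, 72, 77, 75, 79, 80, 80, 78, 81, 81, 77, 81, 79, 81]
145 [142, 140, 137, 141, 141, 138, 111, 81, 68, 68, 66, 68, 70, 67, 50, 40, 32, 32, 33, 37, 61, 66, 74, 81, 80, 83, 79, 79, 82, 78, 76, 82]
[array([ 0.5395, -0.1824,  0.2689]), array([ 0.5395, -0.1824,  0.269 ]), array([ 0.5394, -0.1824,  0.2689]), array([ 0.5394, -0.1824,  0.2689])]
```

View pics/w5c.png

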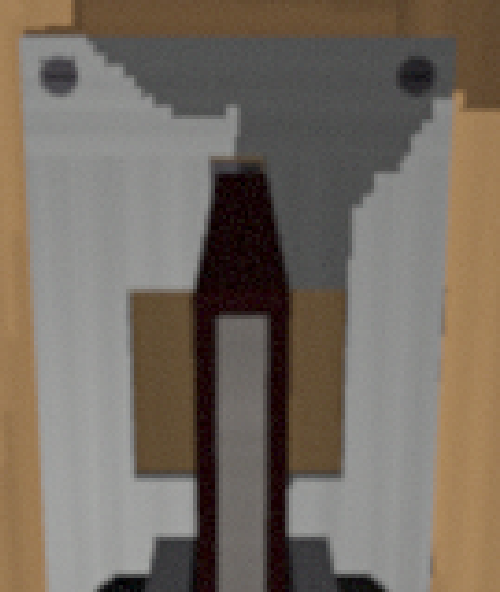

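Run:
```python
from held import *
im=dict(np.load("w5.npz")); s=observe(); T=s["tool_rot"]; p=s["position"]
for r,l,rr in ((190,284.9,343.2),(205,285.3,342.5),(220,285.5,342.4)):
    L=onz(im,l+.0,r,.159);R=onz(im,rr,r,.159); m=(L+R)/2; q=T.T@(m-p); print(m.round(4),np.linalg.norm(L-R).round(4),"rel tool",q.round(4))
e=onz(im,313.5,142,.159); print("slot end",e, T.T@(e-p))
n=onz(im,313.5,178.5,.159);f=onz(im,313.5,228.5,.159);print("notch ends",T.T@(n-p),T.T@(f-p))
```

```text
[ 0.5392 -0.172   0.159 ] 0.0476 rel tool [ 0.0104 -0.0005  0.1099]
[ 0.5388 -0.1848  0.159 ] 0.0474 rel tool [-0.0024 -0.0006  0.1099]
[ 0.5385 -0.1979  0.159 ] 0.0478 rel tool [-0.0155 -0.0006  0.1099]
slot end [ 0.53977166 -0.13336919  0.159     ] [ 0.04903282 -0.00087642  0.10984347]
notch ends [ 0.01994835 -0.00093123  0.10985738] [-0.02316456 -0.00101248  0.10987801]
```

```bash
python3 -m pendant '[6,-0.032,-0.012,0,0,0,0,6,0,0,0.1,0,0,0,6,0,0,0.1,0,0,0,6,0,0,0.1,0,0,0,6,0,0,0.06,0,0,0,6,0,0,0.02,0,0,0,6,0,0,0.02,0,0,0]'; python3 -m pendant '[6,0,0,0.02,0,0,0,6,0,0,0.02,0,0,0,6,0,0,0.02,0,0,0]'
python3 - <<'E'
from held import *
s=observe(); print(s["position"]); im=get_image("wrist");held(im)
a=im["frame"][100:260,250:385,::-1]; cv2.imwrite("pics/w6c.png",cv2.resize(a,None,fx=3.7,fy=3.7,interpolation=cv2.INTER_NEAREST))
E
```

```text
time_s: 10.2
position: [0.5387, -0.1839, 0.2483]
tool_rot: [[0.023, 1.0, 0.0], [1.0, -0.023, -0.0], [-0.0, 0.0, -1.0]]
ft_force: [-0.3, 0.4, -0.6]
grip_width: 0.0092
time_s: 10.5
position: [0.5386, -0.1839, 0.2453]
tool_rot: [[0.023, 1.0, 0.0], [1.0, -0.023, -0.0], [-0.0, 0.0, -1.0]]
ft_force: [0.4, 0.1, -1.6]
grip_width: 0.0087
[ 0.53864735 -0.18392595  0.24534856]
top [[299.9, 179.4], [327.0, 179.4]]
bot [[306.9, 146.8], [321.1, 146.8]]
```

View pics/w6c.png

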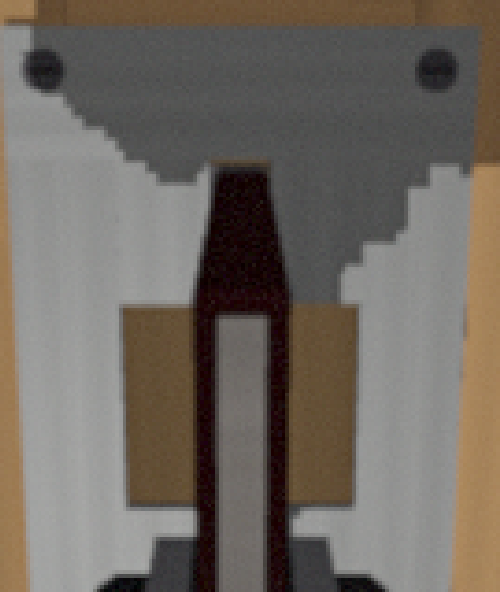

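Book's lower edge (crop cols 215–268) sits inside the slot outline (211–270). Feel downward.

```bash
python3 -m pendant '[6,0,0,0.02,0,0,0,6,0,0,0.02,0,0,0,6,0,0,0.02,0,0,0,6,0,0,0.02,0,0,0]'; python3 -m pendant '[6,0,0,0.02,0,0,0,6,0,0,0.02,0,0,0]';python3 -m pendant '[6,0,0,0.02,0,0,0]'
```

```text
time_s: 10.95
position: [0.5386, -0.1839, 0.2412]
tool_rot: [[0.023, 1.0, -0.0], [1.0, -0.023, 0.0], [0.0, -0.0, -1.0]]
ft_force: [-0.3, 0.1, -1.2]
grip_width: 0.0089
time_s: 11.15
position: [0.5386, -0.1839, 0.2393]
tool_rot: [[0.023, 1.0, 0.0], [1.0, -0.023, -0.0], [-0.0, 0.0, -1.0]]
ft_force: [0.1, -0.3, -1.7]
grip_width: 0.0089
time_s: 11.25
position: [0.5386, -0.1839, 0.2382]
tool_rot: [[0.023, 1.0, -0.0], [1.0, -0.023, 0.0], [0.0, -0.0, -1.0]]
ft_force: [-0.7, 0.9, -1.5]
grip_width: 0.0086
```

No plate contact at the point where it would have touched; the edge has entered. On to the flaps.

```bash
python3 -m pendant '[6,0,0,0.02,0,0,0,6,0,0,0.02,0,0,0,6,0,0,0.02,0,0,0]';python3 -m pendant '[6,0,0,0.02,0,0,0,6,0,0,0.02,0,0,0,6,0,0,0.02,0,0,0]';python3 -m pendant '[6,0,0,0.02,0,0,0,6,0,0,0.02,0,0,0,6,0,0,0.02,0,0,0,6,0,0,0.02,0,0,0]'
```

```text
time_s: 11.55
position: [0.5387, -0.1839, 0.2356]
tool_rot: [[0.023, 1.0, 0.001], [1.0, -0.023, -0.0], [-0.0, 0.001, -1.0]]
ft_force: [0.0, -0.1, 3.1]
grip_width: 0.0087
time_s: 11.85
position: [0.5389, -0.184, 0.2329]
tool_rot: [[0.023, 1.0, 0.001], [1.0, -0.023, -0.001], [-0.001, 0.001, -1.0]]
ft_force: [-0.1, -0.3, 5.0]
grip_width: 0.0088
time_s: 12.25
position: [0.539, -0.184, 0.2284]
tool_rot: [[0.023, 1.0, 0.001], [1.0, -0.023, -0.0], [-0.0, 0.001, -1.0]]
ft_force: [2.4, -0.8, 3.6]
grip_width: 0.0088
```

```bash
python3 -m pendant '[6,0,0,0.03,0,0,0,6,0,0,0.03,0,0,0,6,0,0,0.03,0,0,0,6,0,0,0.03,0,0,0,6,0,0,0.03,0,0,0,6,0,0,0.03,0,0,0]';python3 -m pendant '[6,0,0,0.04,0,0,0,6,0,0,0.04,0,0,0,6,0,0,0.04,0,0,0,6,0,0,0.04,0,0,0,6,0,0,0.04,0,0,0,6,0,0,0.04,0,0,0]'
python3 - <<'E'
from held import *
s=observe(); print(s["position"]); im=get_image("wrist");held(im)
a=im["frame"][80:280,240:400,::-1]; cv2.imwrite("pics/w7c.png",cv2.resize(a,None,fx=3,fy=3,interpolation=cv2.INTER_NEAREST))
E
```

```text
time_s: 12.85
position: [0.5386, -0.1838, 0.2189]
tool_rot: [[0.023, 1.0, -0.0], [1.0, -0.023, 0.0], [0.0, -0.0, -1.0]]
ft_force: [3.6, -0.1, 0.4]
grip_width: 0.0089
time_s: 13.45
position: [0.5386, -0.1839, 0.2072]
tool_rot: [[0.023, 1.0, -0.0], [1.0, -0.023, 0.0], [0.0, -0.0, -1.0]]
ft_force: [2.9, -0.8, 0.2]
grip_width: 0.0087
[ 0.53860823 -0.18389519  0.20715107]
top [[299.8, 179.3], [326.9, 179.3]]
bot [[306.8, 146.8], [321.0, 146.8]]
```

View pics/w7c.png

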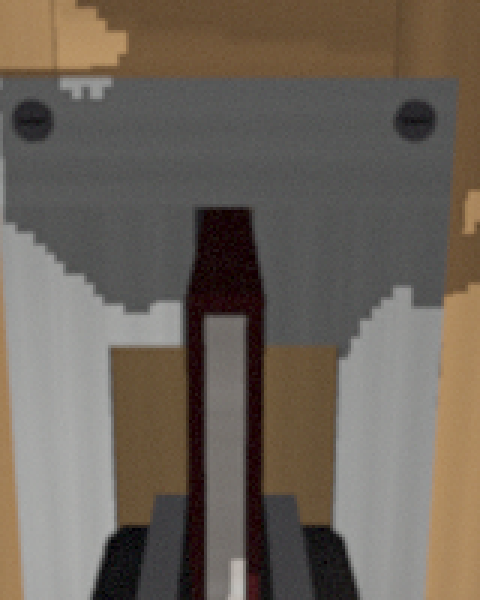

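The book is in the slot, central in the notch. Continue to fingertips ~9 mm above the plate.

```bash
python3 -m pendant '[6,0,0,0.05,0,0,0,6,0,0,0.05,0,0,0,6,0,0,0.05,0,0,0,6,0,0,0.05,0,0,0,6,0,0,0.05,0,0,0,6,0,0,0.05,0,0,0,6,0,0,0.05,0,0,0,6,0,0,0.05,0,0,0]';python3 -m pendant '[6,0,0,0.04,0,0,0,6,0,0,0.04,0,0,0,6,0,0,0.04,0,0,0,6,0,0,0.04,0,0,0,6,0,0,0.04,0,0,0,6,0,0,0.04,0,0,0,6,0,0,0.04,0,0,0,6,0,0,0.04,0,0,0,6,0,0,0.02,0,0,0,6,0,0,0,0,0,0]'
python3 - <<'E'
from held import *
im=get_image("wrist");held(im)
cv2.imwrite("pics/w8.png",im["frame"][:,:,::-1])
E
```

```text
time_s: 14.3
position: [0.5386, -0.1839, 0.1871]
tool_rot: [[0.023, 1.0, -0.0], [1.0, -0.023, 0.0], [0.0, -0.0, -1.0]]
ft_force: [3.9, -0.7, 0.9]
grip_width: 0.0092
time_s: 15.3
position: [0.5386, -0.1839, 0.17]
tool_rot: [[0.023, 1.0, -0.0], [1.0, -0.023, 0.0], [0.0, -0.0, -1.0]]
ft_force: [4.4, 0.0, -1.0]
grip_width: 0.0091
top [[300.2, 179.6], [327.4, 179.5]]
bot [[307.1, 146.9], [321.4, 146.9]]
```

View pics/w8.png

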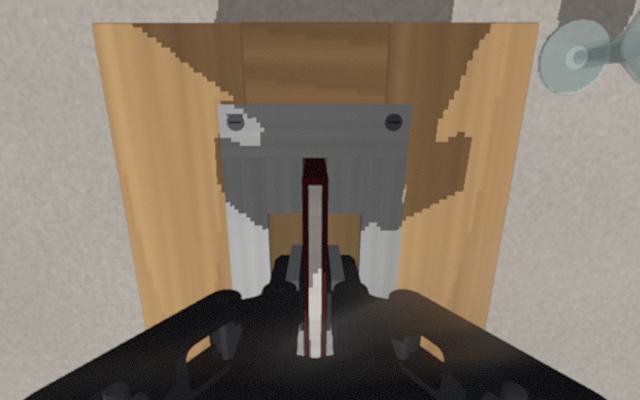

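```bash
python3 -m pendant '[40,0,0,0,0,0,0,40,0,0,0,0,0,0,40,0,0,0,0,0,0,40,0,0,0,0,0,0,40,0,0,0,0,0,0,40,0,0,0,0,0,0]';python3 -m pendant '[40,0,0,-0.2,0,0,0,40,0,0,-0.3,0,0,0,40,0,0,-0.3,0,0,0,40,0,0,-0.3,0,0,0,0,0,0,0,0,0,0,0,0,0,0,0,0,0,0,0,0,0,0,0,0,0,0,0,0,0,0,0,0,0,0,0,0,0,0]'
python3 - <<'E'
from held import *
im=get_image("wrist");held(im);np.savez("w9.npz",**im)
cv2.imwrite("pics/w9.png",im["frame"][:,:,::-1])
im=get_image("scene"); cv2.imwrite("pics/s9.png",cv2.resize(im["frame"][90:255,190:320,::-1],None,fx=3.6,fy=3.6))
E
```

```text
time_s: 15.95
position: [0.5385, -0.1839, 0.1703]
tool_rot: [[0.023, 1.0, -0.0], [1.0, -0.023, 0.0], [0.0, -0.0, -1.0]]
ft_force: [0.1, -0.4, -0.7]
grip_width: 0.0398
time_s: 16.85
position: [0.5385, -0.1838, 0.2248]
tool_rot: [[0.023, 1.0, -0.001], [1.0, -0.023, 0.001], [0.0, -0.001, -1.0]]
ft_force: [-0.1, 0.6, 0.2]
grip_width: 0.0001
top [[300.1, 179.6], [327.3, 179.5]]
bot [[307.0, 147.0], [321.3, 146.9]]
```

View pics/w9.png

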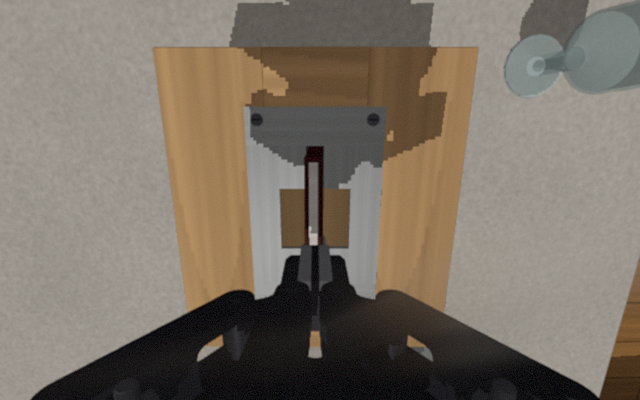

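View pics/s9.png

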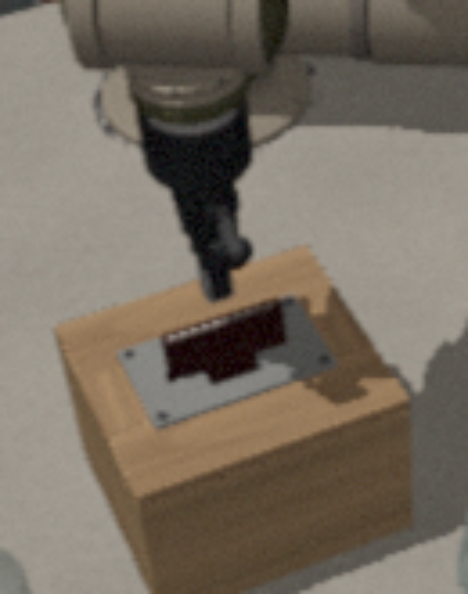

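Book stands in the slot unaided (wrist: top edge at columns 305–323; tips above it at ~314). Now come down on its edge with shut fingers.

```bash
python3 -m pendant '[0,0,0,0.1,0,0,0,0,0,0,0.1,0,0,0,0,0,0,0.1,0,0,0,0,0,0,0.06,0,0,0,0,0,0,0.02,0,0,0,0,0,0,0.02,0,0,0]' 60; python3 -m pendant '[0,0,0,0.02,0,0,0,0,0,0,0.02,0,0,0,0,0,0,0.02,0,0,0,0,0,0,0.02,0,0,0]'; python3 -m pendant '[0,0,0,0.02,0,0,0,0,0,0,0.02,0,0,0,0,0,0,0.02,0,0,0,0,0,0,0.02,0,0,0]'; python3 -m pendant '[0,0,0,0.02,0,0,0,0,0,0,0.02,0,0,0,0,0,0,0.02,0,0,0,0,0,0,0.02,0,0,0]'
```

```text
time_s: 17.55
position: [0.5387, -0.1839, 0.2053]
tool_rot: [[0.023, 1.0, 0.0], [1.0, -0.023, -0.0], [-0.0, 0.0, -1.0]]
ft_force: [0.7, 0.2, -0.3]
grip_width: -0.0001
time_s: 17.95
position: [0.5386, -0.1839, 0.2013]
tool_rot: [[0.023, 1.0, 0.0], [1.0, -0.023, -0.0], [-0.0, 0.0, -1.0]]
ft_force: [0.7, -0.3, 1.0]
grip_width: -0.0002
time_s: 18.35
position: [0.5389, -0.184, 0.1976]
tool_rot: [[0.023, 1.0, 0.001], [1.0, -0.023, -0.0], [-0.0, 0.001, -1.0]]
ft_force: [0.2, -0.1, 3.1]
grip_width: 0.0002
time_s: 18.75
position: [0.5387, -0.1839, 0.1933]
tool_rot: [[0.023, 1.0, 0.0], [1.0, -0.023, -0.0], [-0.0, 0.0, -1.0]]
ft_force: [0.9, -0.4, 2.0]
grip_width: 0.0001
```

Contact at ≈0.199, sliding at 2–3 N. Push on.

```bash
python3 -m pendant '[0,0,0,0.03,0,0,0,0,0,0,0.03,0,0,0,0,0,0,0.03,0,0,0,0,0,0,0.03,0,0,0,0,0,0,0.03,0,0,0,0,0,0,0.03,0,0,0,0,0,0,0.03,0,0,0,0,0,0,0.03,0,0,0,0,0,0,0.03,0,0,0,0,0,0,0.03,0,0,0]'; python3 -m pendant '[0,0,0,0.03,0,0,0,0,0,0,0.03,0,0,0,0,0,0,0.03,0,0,0,0,0,0,0.03,0,0,0,0,0,0,0.03,0,0,0,0,0,0,0.03,0,0,0,0,0,0,0.03,0,0,0]'
python3 - <<'E'
from held import *
im=get_image("wrist")
cv2.imwrite("pics/w10.png",im["frame"][:,:,::-1])
E
```

```text
time_s: 19.75
position: [0.5386, -0.1839, 0.1782]
tool_rot: [[0.023, 1.0, 0.0], [1.0, -0.023, 0.0], [0.0, 0.0, -1.0]]
ft_force: [0.6, 0.6, 2.5]
grip_width: -0.0
time_s: 20.45
position: [0.5386, -0.1839, 0.1677]
tool_rot: [[0.023, 1.0, 0.0], [1.0, -0.023, 0.0], [0.0, 0.0, -1.0]]
ft_force: [1.1, 0.4, 2.4]
grip_width: -0.0001
```

View pics/w10.png

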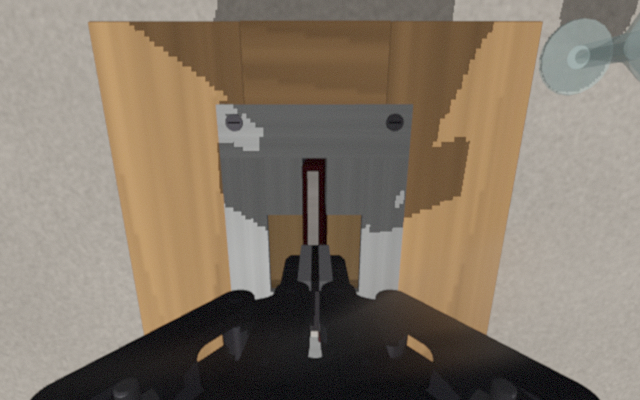

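Book still plumb, fingers central over the notch (268–360). Follow it through.

```bash
python3 -m pendant '[0,0,0,0.02,0,0,0,0,0,0,0.02,0,0,0,0,0,0,0.02,0,0,0,0,0,0,0.02,0,0,0,0,0,0,0.02,0,0,0,0,0,0,0.02,0,0,0,0,0,0,0.02,0,0,0,0,0,0,0.02,0,0,0]'; python3 -m pendant '[0,0,0,0.02,0,0,0,0,0,0,0.02,0,0,0,0,0,0,0.02,0,0,0,0,0,0,0.02,0,0,0,0,0,0,0.02,0,0,0,0,0,0,0.02,0,0,0,0,0,0,0.02,0,0,0,0,0,0,0.02,0,0,0]'; python3 -m pendant '[0,0,0,0.02,0,0,0,0,0,0,0.02,0,0,0,0,0,0,0.02,0,0,0,0,0,0,0.02,0,0,0,0,0,0,0.02,0,0,0,0,0,0,0.02,0,0,0,0,0,0,0.02,0,0,0,0,0,0,0.02,0,0,0]'; python3 -m pendant '[0,0,0,0.02,0,0,0,0,0,0,0.02,0,0,0,0,0,0,0.02,0,0,0,0,0,0,0.02,0,0,0,0,0,0,0.02,0,0,0,0,0,0,0.02,0,0,0,0,0,0,0.02,0,0,0,0,0,0,0.02,0,0,0]'
python3 - <<'E'
from held import *
im=get_image("wrist")
cv2.imwrite("pics/w11.png",im["frame"][:,:,::-1])
E
```

```text
time_s: 21.3
position: [0.5387, -0.1839, 0.1598]
tool_rot: [[0.023, 1.0, 0.0], [1.0, -0.023, -0.0], [-0.0, 0.0, -1.0]]
ft_force: [1.4, 0.7, 1.7]
grip_width: 0.0001
time_s: 22.1
position: [0.5385, -0.1839, 0.1517]
tool_rot: [[0.023, 1.0, -0.0], [1.0, -0.023, 0.0], [0.0, -0.0, -1.0]]
ft_force: [-0.5, -1.2, 2.2]
grip_width: 0.0004
time_s: 22.9
position: [0.5385, -0.1839, 0.1437]
tool_rot: [[0.023, 1.0, -0.0], [1.0, -0.023, 0.0], [0.0, -0.0, -1.0]]
ft_force: [-1.4, 0.2, 3.9]
grip_width: 0.0001
time_s: 23.7
position: [0.5386, -0.1839, 0.1356]
tool_rot: [[0.023, 1.0, -0.0], [1.0, -0.023, 0.0], [0.0, -0.0, -1.0]]
ft_force: [0.2, 0.5, 0.3]
grip_width: -0.0001
```

View pics/w11.png

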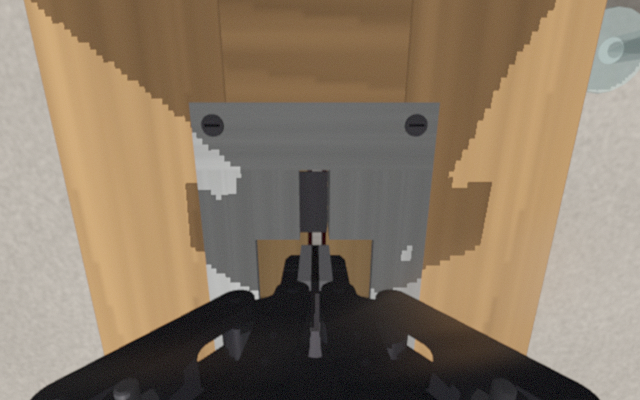

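Force has gone to zero and the flap is seen shut again above the book. Withdraw straight up and look.

```bash
python3 -m pendant '[0,0,0,-0.05,0,0,0,0,0,0,-0.15,0,0,0,0,0,0,-0.2,0,0,0,0,0,0,-0.3,0,0,0,0,0,0,-0.5,0,0,0,0,0,0,-0.6,0,0,0,0,0,0,-0.6,0,0,0,0,0,0,-0.6,0,0,0,0,-0.4,0,-0.3,0,0,0,0,-0.3,0,0,0,0,0,0,0,0,0,0,0,0,0,0,0,0,0,0,0]'
python3 - <<'E'
from held import *
im=get_image("wrist"); P=pts(im)
cv2.imwrite("pics/w12.png",cv2.resize(im["frame"][60:240,240:400,::-1],None,fx=3.3,fy=3.3))
im2=get_image("scene"); cv2.imwrite("pics/s12.png",im2["frame"][:,:,::-1])
s=observe(); print(s["time_s"],s["ft_force"],s["position"])
for y in (-.22,-.15,-.2,-.184,-.168):
  for x in (-.012,-.004,0,.004,.012):
    u,v=proj(im,[[.5387+(y+.184)*.0234+x,y,.15]])[0].round().astype(int); print(y,x,(u,v),P[v,u].round(3))
E
```

```text
time_s: 24.95
position: [0.5374, -0.2188, 0.2996]
tool_rot: [[0.024, 1.0, -0.002], [1.0, -0.024, 0.002], [0.002, -0.002, -1.0]]
ft_force: [-0.3, 0.3, -0.2]
grip_width: -0.0001
25.05 [-0.32358672 -0.06348789  0.22312022] [ 0.53759632 -0.21826428  0.2998782 ]
-0.22 -0.012 (np.int64(302), np.int64(192)) [ 0.526 -0.217  0.16 ]
-0.22 -0.004 (np.int64(311), np.int64(192)) [ 0.534 -0.219  0.155]
-0.22 0 (np.int64(315), np.int64(192)) [ 0.538 -0.219  0.155]
-0.22 0.004 (np.int64(319), np.int64(192)) [ 0.542 -0.219  0.154]
-0.22 0.012 (np.int64(328), np.int64(191)) [ 0.55  -0.217  0.158]
-0.15 -0.012 (np.int64(302), np.int64(116)) [ 0.528 -0.15   0.16 ]
-0.15 -0.004 (np.int64(311), np.int64(115)) [ 0.536 -0.15   0.154]
-0.15 0 (np.int64(315), np.int64(115)) [ 0.539 -0.15   0.156]
-0.15 0.004 (np.int64(320), np.int64(115)) [ 0.544 -0.15   0.155]
-0.15 0.012 (np.int64(329), np.int64(115)) [ 0.552 -0.15   0.16 ]
-0.2 -0.012 (np.int64(302), np.int64(171)) [ 0.519 -0.226  0.007]
-0.2 -0.004 (np.int64(311), np.int64(171)) [ 0.532 -0.226  0.008]
-0.2 0 (np.int64(315), np.int64(171)) [ 0.538 -0.206  0.116]
-0.2 0.004 (np.int64(319), np.int64(171)) [ 0.542 -0.206  0.119]
-0.2 0.012 (np.int64(328), np.int64(171)) [ 0.555 -0.226  0.008]
-0.184 -0.012 (np.int64(302), np.int64(154)) [ 0.52  -0.202  0.008]
-0.184 -0.004 (np.int64(311), np.int64(154)) [ 0.533 -0.202  0.008]
-0.184 0 (np.int64(315), np.int64(154)) [ 0.538 -0.188  0.117]
-0.184 0.004 (np.int64(319), np.int64(154)) [ 0.543 -0.189  0.117]
-0.184 0.012 (np.int64(328), np.int64(153)) [ 0.556 -0.202  0.007]
-0.168 -0.012 (np.int64(302), np.int64(136)) [ 0.521 -0.178  0.009]
-0.168 -0.004 (np.int64(311), np.int64(136)) [ 0.533 -0.178  0.01 ]
-0.168 0 (np.int64(315), np.int64(136)) [ 0.539 -0.171  0.116]
-0.168 0.004 (np.int64(319), np.int64(136)) [ 0.543 -0.171  0.117]
-0.168 0.012 (np.int64(328), np.int64(136)) [ 0.556 -0.179  0.008]
```

View pics/w12.png

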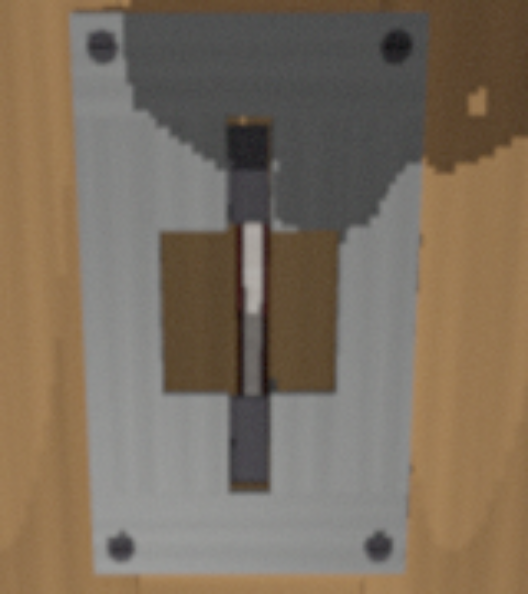

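View pics/s12.png

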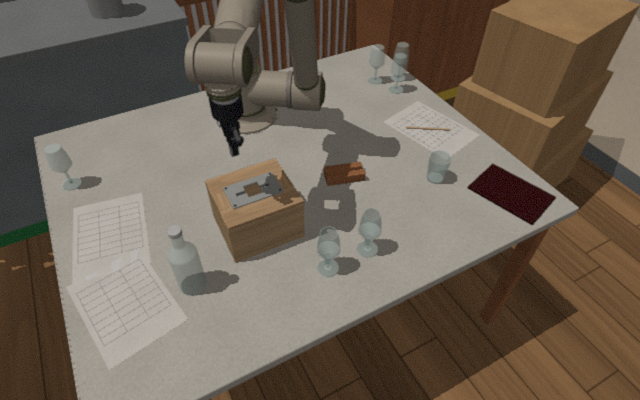

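Book is inside, its top at z≈0.117, so it stands on the box floor. Both flaps read level at 0.155 on both edges, and all the glassware is in place. Confirm that it's at rest.

```bash
python3 -m pendant '[0,0,0,0,0,0,0,0,0,0,0,0,0,0,0,0,0,0,0,0,0,0,0,0,0,0,0,0,0,0,0,0,0,0,0,0,0,0,0,0,0,0,0,0,0,0,0,0,0,0,0,0,0,0,0,0]'
python3 - <<'E'
from held import *
im=get_image("wrist"); P=pts(im)
g=im["frame"][:,:,0]
print([P[v,u].round(3).tolist() for v in (136,154,171) for u in (315,319)],[P[v,u,2].round(3) for v in (115,192) for u in (311,315,319)])
cv2.imwrite("pics/w13.png",cv2.resize(im["frame"][60:240,240:400,::-1],None,fx=3.3,fy=3.3))
E
```

```text
time_s: 25.85
position: [0.5378, -0.2189, 0.3008]
tool_rot: [[0.023, 1.0, -0.0], [1.0, -0.023, -0.0], [-0.0, -0.0, -1.0]]
ft_force: [-0.1, 0.2, -0.5]
grip_width: -0.0
[[0.54, -0.171, 0.116], [0.544, -0.171, 0.119], [0.539, -0.189, 0.116], [0.543, -0.189, 0.119], [0.539, -0.207, 0.117], [0.543, -0.206, 0.119]] [np.float64(0.155), np.float64(0.154), np.float64(0.155), np.float64(0.155), np.float64(0.154), np.float64(0.154)]
```

View pics/w13.png

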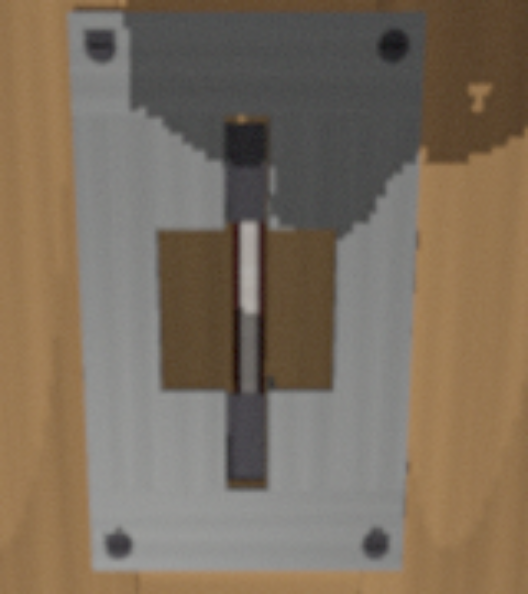

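The picture is unchanged: the book is at rest under the shut flaps (grey above and below the notch). Handing in.

```bash
python3 -c "
from rig import *
print(close_job())"
```

```text
the job is handed in; nothing more can be done
None
```

The book is posted: it stands on the floor of the collection box with both flaps shut behind it. I handed the job in at about 26 s of the 70 s allowed, and `close_job()` gives no verdict.

**What I did:** I measured the slot and the book with the wrist camera and gripped the book 28 mm below its upper edge. I lowered it into the slot at 10 mm/s. The lower edge went in without touching the plate, and the flaps then pushed back with about 5 N. I let go with the flaps holding the book upright, then pushed it through with closed fingertips via the notch. The highest wrist force I read after each move was about 5 N; I did not see the values in between.

**Last checks:**
- **Book:** its upper edge reads 116–119 mm high, which fits a 110 mm book standing on the 8 mm floor. It had not moved between two views about 1 s apart.
- **Flaps:** both read level, at 154–156 mm across the slot.
- **Glasses, tumbler and bottle:** they look upright and unmoved in the scene view after the book dropped. I judged this by eye and did not measure it.
- **Robot:** clear of everything, with wrist force about 0 N.

No check failed. The scene and wrist views put the slot within about 1 mm of each other, while the side view put it 3–4 mm off in x. I used the wrist camera's figure, and the clean entry bore it out.

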